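# Clamp a can in the bench seamer and crank its lid on

## Task

Swing the black-knobbed clamp lever clockwise until the can is held firmly up against the chuck, without crushing it. Then grip the wooden crank handle and, keeping hold of it the whole way, seam the lid with two full clockwise turns in one even, unhurried go, pushing through the heavy point in each turn: the crank must never go faster than one turn in two seconds, not even where it comes free, and never run back. Stop with the crank arm over its red mark again, let go, leave the can clamped and leave everything else on the table alone.

Things in the scene. Friction and masses are not known exactly. Their poses are not given: they have to be found in the camera images.
- seamer: green cast-iron bench can seamer, bolted down, 285 mm high. Origin: on the table, below the vertical axis shared by can, lever and crank. Own +y points to its column, 108 mm off the axis and 214 mm high; own -x is its open front, where the lever is. Base plate 150 (x) by 215 (y) by 22 mm; round head casing of 56 mm radius, 174 to 214 mm above the table
- crank_axis (a point): point on the vertical axis of can, lever and crank, at the height of the middle of the crank handle (257 mm above the table)
- crank_knob (a point): middle of the upright wooden crank handle, a round grip of 27 mm diameter and 52 mm height that spins freely on its pin, 85 mm from the axis. It tops the machine: the steel crank arm lies 30 mm below this point, nothing stands higher than the handle
- crank (a joint): crank angle, rad, grows clockwise seen from above; 0 with the arm over the red mark on the overarm (own +y), 12.57 after two full turns. Starts within 0.3 of 0. Turns with 3 N, but once a turn, at an unknown angle at least 0.7 from the mark, a sprung roller climbs a cam: some 0.4 rad needing up to 20 N, then past the crest it drives the handle on with about 10 N. Elsewhere it stays where left
- lever (a joint): clamp lever angle, rad, grows clockwise seen from above (front right to front left), starts at 0 to 0.1, stop at 1.45; lifts the can as it grows, stays where left. Swinging it free takes a steady 5 to 9 N at the knob; once the can meets the chuck (at 0.3 to 0.95, unknown) the push grows by about 1.4 N per 0.1 rad. Held firmly: 4 to 7 N above the free push; 10 N above crushes the can
- lever_knob (a point): middle of the upright black round knob at the end of the lever, 25 mm diameter, 46 mm high, spins freely, 140 mm from the axis, 74 mm above the table; the lever rod is 31 mm below this point
- can: tinplate can with its lid laid on, 66 mm diameter (70 over the lid), 90 mm high, standing on the seamer's round lifting plate. Origin: centre of its underside, z up. Need not be touched. Above it hangs the chuck, a steel disc whose height the last user left anywhere from 4 to 14 mm over the lid
- tin_a: bystander: empty open tin, 66 mm diameter, 86 mm high, origin under its centre
- tin_b: bystander: empty open tin, 66 mm diameter, 86 mm high, origin under its centre
- lids: bystander: stack of six can lids, 71 mm diameter, 29 mm high, origin under its centre
- soda: bystander: full orange drink can, 66 mm diameter, 115 mm high, origin under its centre
- stapler: bystander: black stapler, 130 by 30 by 42 mm, origin under its centre
- label_roll: bystander: roll of paper labels lying flat, 84 mm diameter, 50 mm high, origin under its centre
- tumbler: bystander: drinking glass, 72 mm diameter, 125 mm high, origin under its centre

How it is judged:
By the outcome, as a careful person would: the job done as asked, in the order asked, and still so for the second after the job is handed in, with the robot touching nothing.
It also fails if it takes over 72 s, if anything falls off the work surface, if the arm or the gripper's body presses on something with over 40 N, if the wrist force passes 120 N, or if a joint passes its speed limit or range.

## Robot

A 6-joint arm with a two-finger parallel gripper is mounted at the origin on the work surface. World frame = base frame: x ahead of the robot, y to its left, z up, the work surface at z = 0. Lengths are in m, angles in rad, forces in N, time in s.
With the tool pointing down it reaches from about 0.35 to 0.85 m from the base axis. Payload 8.1 kg.
Tool frame: the origin (TCP) lies on the centre line of the jaws, within the pads' length; the fingertips stand 17 mm ahead of it and the grasp point (between the pads) lies 2 mm behind it; x points along the fingers, z is the direction in which the jaws open and shut, and the axes are right-handed (so a half turn about x gives the same grasp; the last joint's range is limited). The gripper opens to 93 mm and grips with 3 to 60 N. Pads are 15 mm wide; open, the fingers measure 128 mm over their backs; the gripper's body (75 mm by 188 mm) begins 65 mm behind the grasp point.
Start: joints at [-1.213, 0.13, 1.488, -0, 1.523, -0.085], TCP at [0.257, -0.542, 0.236] pointing down, gripper open.
Joint ranges: [-2.96, 2.96], [-0.89, 2.26], [0.02, 2.5], [-1.34, 4.48], [0, 2.73], [-2.66, 2.66]. Speed limits (rad/s): [2.39, 2.39, 2.79, 3.14, 3.14, 3.14].

## Interface

Orientations are given as a rotation vector (axis times angle).
In Python, from plant import telemetry, optics, workorder gives the robot as it stands.
- The arm moves only by the shell command python3 -m inch 'ROWS' [FORCE]. ROWS is JSON, a list that holds one entry, the list of rows, each a list of 7 numbers: the shift along the tool's x, y, z in m, then the turn, a rotation vector about the tool's x, y, z in rad, then the opening, from 0 (shut) to 1 (fully open). In form: [[[tx, ty, tz, ax, ay, az, grip], ...]]. A call has 1 to 20 rows; each row shifts and turns the pose as measured when the row begins, along the tool's axes as they then stand; what a row does not reach is not made up. A row lasts 1/10 s, in which the tool goes at most 50 mm and 8.59 degrees, less where a joint would pass 70% of its speed; a pose out of reach is approached as far as the arm can. A call is refused whole if a number of a shift passes 0.05 or a number of a turn 0.15, either way. A call with a gripper value outside its range is refused whole. The fingers move at their own pace and stop on an object; FORCE is the grip in N (left out, the last holds). Time passes only in rows, so rows that do not move let the fingers close. It gives the time, the measured TCP pose, the force and the opening at its end, in the units of the state.
- telemetry.read_state(): the state, without advancing time (a new reading comes with each control period).
- optics.read_camera(name): name is "scene" or "top" or "wrist"; returns a dict with "frame" (480x640x3 uint8, blue, green, red), "fx", "fy", "cx", "cy" (pixels), "rvec" (rotation vector, rad) and "tvec" (3), from world to camera coordinates, as OpenCV has them. Camera axes: x right, y down, z forward; pixel columns grow to the right and rows downward; lengths in m; the calibration is good to about 2 mm. A picture is of the moment at which its call begins. There is no depth.
- workorder.close_job(): hands the job in, once; it reports no verdict.
The state is a dict: "t": time; "q": joint angles; "dq": joint speeds; "joint_torque": joint torques, N m; "tool_pos": TCP position; "orientation": TCP orientation; "force": force on the tool from outside, world axes, zero at the start; "wrist_torque": the same for the moment, N m; "opening": finger opening in m.
Only numpy, scipy, OpenCV 4.12 (cv2) and the standard library are available. Lean on these libraries where they do the work, as an engineer would, in place of code of your own. Each camera call takes 0.05 s, during which the arm holds its last target. There are 200 camera calls.

## Working session

There is one attempt and no reset: what is moved stays moved. The work goes in short steps, Python scripts to look and compute and a shell command to move; the robot and the scene stay as the last step left them, time stands still between calls to the robot, and variables do not carry over. Pictures are saved under pics/ and viewed, on a budget of 10 in all, crops included, one or two more only if the job needs it, and the job is handed in when it is done.

```bash
mkdir -p pics; ls; python3 - <<'E'
from plant import telemetry, optics
import cv2,numpy as np
s=telemetry.read_state();print(s)
for n in("scene","top"):
    c=optics.read_camera(n);cv2.imwrite(f"pics/{n}0.png",c["frame"]);print({k:v for k,v in c.items() if k!="frame"})
E
```

```text
pics
{'t': 0.0, 'q': array([-1.21340193e+00,  1.31179541e-01,  1.48929018e+00, -3.04528621e-05,
        1.52301181e+00, -8.54356604e-02]), 'dq': array([ 0.00030335,  0.00028927,  0.00159096,  0.00057705, -0.00204217,
       -0.00014046]), 'joint_torque': array([-1.92729880e-03, -5.59844041e+01, -4.91756916e+01,  7.68380868e-02,
        3.53476766e-02, -1.61174830e-04]), 'tool_pos': array([ 0.25689575, -0.54161006,  0.23457047]), 'orientation': array([ 0.87824264,  1.38830044, -0.87640772]), 'force': array([ 0.47128551, -0.00774752,  0.34707812]), 'wrist_torque': array([0.00177474, 0.00540711, 0.00491713]), 'opening': 0.09350395862620971}
{'fx': 606.4258815314322, 'fy': 606.4258815314322, 'cx': 309.11826297325445, 'cy': 238.39139465631985, 'rvec': array([ 0.95145837, -2.64067873,  0.88381899]), 'tvec': array([0.38926613, 0.3956805 , 1.3061069 ])}
{'fx': 435.4631876448176, 'fy': 435.4631876448176, 'cx': 315.09878665501054, 'cy': 239.98750582123535, 'rvec': array([ 2.09728173, -2.15145694,  0.21142976]), 'tvec': array([-0.00268234,  0.54647323,  1.28026498])}
```

View pics/scene0.png

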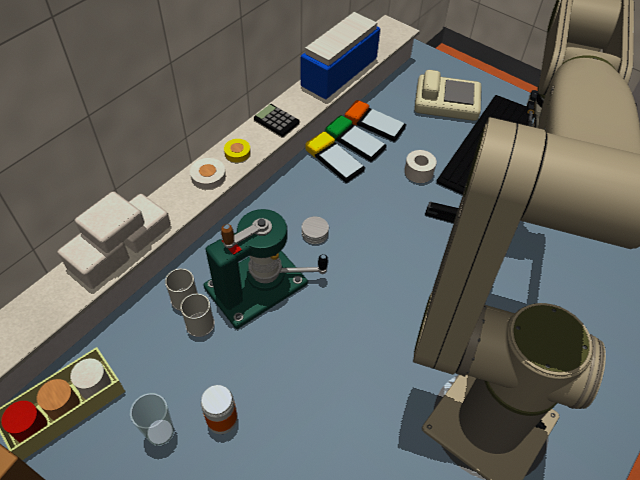

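View pics/top0.png

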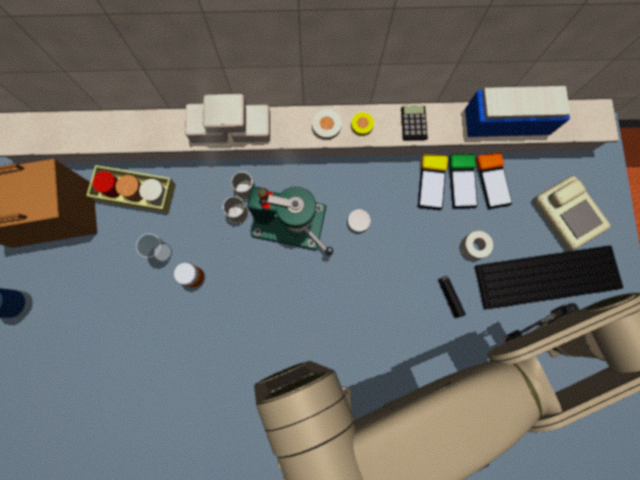

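The seamer head is at scene (262,225) and top (297,207). The crank handle is at scene (228,235) and top (262,195), and the black lever knob is at scene (322,263) and top (329,250). I'll zoom in for precise pixels.

```bash
python3 - <<'E'
import cv2,numpy as np
a=cv2.imread("pics/scene0.png")[200:335,195:335];b=cv2.imread("pics/top0.png")[160:280,210:380]
a=cv2.resize(a,(420*800//820,405*800//820*1),interpolation=cv2.INTER_CUBIC) if 0 else cv2.resize(a,None,fx=3,fy=3,interpolation=cv2.INTER_CUBIC)
b=cv2.resize(b,None,fx=2.2,fy=2.2,interpolation=cv2.INTER_CUBIC)
o=np.zeros((410,800,3),np.uint8);o[:405,:420]=a;o[:264,424:798]=b[:264,:374];cv2.imwrite("pics/zoom.png",o)
E
```

```text
(no output)
```

View pics/zoom.png

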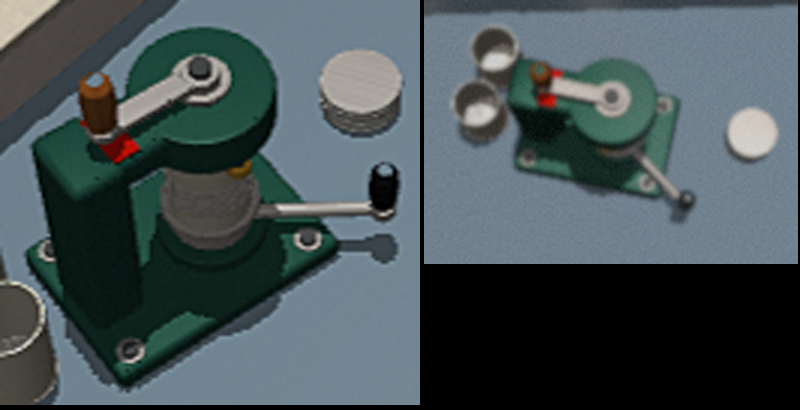

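```bash
cat > h.py <<'E'
import cv2,numpy as np
from scipy.optimize import least_squares
from scipy.spatial.transform import Rotation as R
from plant import telemetry,optics
def cam(n):
    return optics.read_camera(n)
def proj(P,c):
    K=np.array([[c["fx"],0,c["cx"]],[0,c["fy"],c["cy"]],[0,0,1]])
    return cv2.projectPoints(np.array(P,float).reshape(-1,1,3),c["rvec"],c["tvec"],K,None)[0].reshape(-1,2)
E
python3 - <<'E'
from h import *
s=cam("scene");t=cam("top")
S=np.array([[227.3,235.3],[323,262.3],[262.5,226.3]]);T=np.array([[263.2,194.1],[329.1,250.9],[295.5,204.1]])
for i in range(3):
    f=lambda p:np.r_[proj(p,s)[0]-S[i],proj(p,t)[0]-T[i]]
    r=least_squares(f,[.6,0,.2]);print("tri",r.x,r.fun)
def pts(p):
    x,y,a,b=p
    o=np.array([x,y])
    return np.array([[*(o+.085*np.array([np.cos(a),np.sin(a)])),.257],[*(o+.14*np.array([np.cos(b),np.sin(b)])),.074],[x,y,.228]])
f=lambda p:np.r_[(proj(pts(p),s)-S).ravel(),(proj(pts(p),t)-T).ravel()]
r=least_squares(f,[.6,0,1.5,-2.]);print(r.x,np.round(r.fun,1));print(pts(r.x))
# base plate & column outline: fit yaw
x,y=r.x[:2]
C=np.array([[28,255],[123,382],[340,245]])/3+[195,200]
CT=np.array([[(516-424)/2.2+210,160+165/2.2],[(660-424)/2.2+210,160+194/2.2],[(680-424)/2.2+210,160+97/2.2]])
# own corners: front=-x
def cor(p):
    yaw,oy=p
    L=np.array([[.075,oy+.1075],[-.075,oy+.1075],[-.075,oy-.1075]])
    Rm=np.array([[np.cos(yaw),-np.sin(yaw)],[np.sin(yaw),np.cos(yaw)]])
    return np.c_[L@Rm.T+[x,y],np.full(3,.022)]
TT=CT[[0,1]]
g=lambda p:np.r_[(proj(cor(p),s)-C).ravel(),(proj(cor(p)[1:],t)-TT).ravel()]
for y0 in(-1.5,0,1.5,3):
    q=least_squares(g,[y0,.03]);print(q.x,q.cost,np.round(q.fun,1))
E
```

```text
tri [0.6350602  0.11950255 0.24869183] [-0.19514672 -0.07850958  0.1156895   0.23578944]
tri [ 0.50872604 -0.05778379  0.0673433 ] [-0.02656337 -0.00807977  0.01501819  0.03111352]
tri [0.61406364 0.03501066 0.21428752] [-0.52539085 -0.19578195  0.30181777  0.61811947]
[ 0.60901517  0.03912348  1.30357296 -2.39330994] [ 0.1 -1.1  0.4 -0.6 -0.4 -1.7 -0.8  0.6 -0.4  0.4 -1.4  1.1]
[[ 0.63145979  0.12110664  0.257     ]
 [ 0.506415   -0.05612989  0.074     ]
 [ 0.60901517  0.03912348  0.228     ]]
[-0.22905607  0.02874324] 13.264846855993092 [-1.7 -1.4  0.6 -0.1  1.6 -1.4 -2.5  2.  -0.7  2.5]
[-0.22905616  0.02874324] 13.264846855929989 [-1.7 -1.4  0.6 -0.1  1.6 -1.4 -2.5  2.  -0.7  2.5]
[-0.22905617  0.02874324] 13.26484685592893 [-1.7 -1.4  0.6 -0.1  1.6 -1.4 -2.5  2.  -0.7  2.5]
[6.0541292  0.02874324] 13.264846855955398 [-1.7 -1.4  0.6 -0.1  1.6 -1.4 -2.5  2.  -0.7  2.5]
```

```bash
cat >> h.py <<'E'
AX=np.array([.6105,.038])
def st(): return telemetry.read_state()
def go(target,jaw=None,s=None):
    """remaining shift in tool axes, turn (rotvec, tool axes) to point down with jaw along world angle jaw"""
    s=s or st();M=R.from_rotvec(s["orientation"]).as_matrix();p=s["tool_pos"]
    d=M.T@(np.array(target)-p);out=[d]
    if jaw is not None:
        z=np.array([np.cos(jaw),np.sin(jaw),0]);x=np.array([0,0,-1.])
        best=min((R.from_matrix(M.T@np.c_[x,np.cross(z*k,x),z*k]).as_rotvec() for k in(1,-1)),key=np.linalg.norm);out.append(best)
    return out
def show(s=None):
    s=s or st();M=R.from_rotvec(s["orientation"]).as_matrix();d=s["tool_pos"][:2]-AX
    print("t%.2f"%s["t"],"p",s["tool_pos"].round(4),"F",s["force"].round(1),"op",round(s["opening"],4),"r %.4f ang %.3f"%(np.hypot(*d),np.arctan2(d[1],d[0])),"jawang %.3f"%np.arctan2(M[1,2],M[0,2]),"q",s["q"].round(2))
    return s
E
python3 - <<'E'
from h import *
s=show();print(R.from_rotvec(s["orientation"]).as_matrix().round(3))
print(go([.5075,-.057,.236],-2.39+np.pi/2))
E
```

```text
t0.20 p [ 0.257  -0.5418  0.2349] F [-0.2 -0.2 -0. ] op 0.0928 r 0.6791 ang -2.118 jawang -1.128 q [-1.21  0.13  1.49 -0.    1.52 -0.09]
[[-0.     0.904  0.428]
 [ 0.001  0.428 -0.904]
 [-1.     0.    -0.001]]
[array([-0.00061843,  0.43408413, -0.33070555]), array([-3.08802869e-01, -1.19699811e-03, -2.77658974e-04])]
```

```bash
python3 -m inch '[[[0,0,0,-0.103,0,0,1],[0,0,0,-0.103,0,0,1],[0,0,0,-0.103,0,0,1],[0,0.037,-0.013,0,0,0,1],[0,0.037,-0.013,0,0,0,1],[0,0.037,-0.013,0,0,0,1],[0,0.037,-0.013,0,0,0,1],[0,0.037,-0.013,0,0,0,1],[0,0.037,-0.013,0,0,0,1],[0,0.037,-0.013,0,0,0,1],[0,0.037,-0.013,0,0,0,1],[0,0.037,-0.013,0,0,0,1],[0,0.037,-0.013,0,0,0,1],[0,0.037,-0.013,0,0,0,1],[0,0.037,-0.013,0,0,0,1],[0,0.037,-0.013,0,0,0,1]]]' 20
python3 - <<'E'
from h import *
s=show();print(go([.5075,-.057,.236],-2.39+np.pi/2))
c=cam("wrist");cv2.imwrite("pics/w1.png",c["frame"]);print(c["rvec"],c["tvec"],c["fx"])
import pickle;pickle.dump(c,open("w1.pkl","wb"))
print(proj([[.5075,-.057,.074],[.6105,.038,.228],[.6315,.121,.257]],c))
E
```

```text
t: 1.8
tool_pos: [0.4918, -0.0725, 0.2325]
orientation: [0.639, 1.479, -0.634]
force: [0.6, -0.6, 0.1]
opening: 0.0928
t1.80 p [ 0.4918 -0.0725  0.2325] F [ 0.6 -0.6  0.1] op 0.0928 r 0.1622 ang -2.392 jawang -0.815 q [-0.25 -0.15  1.77  0.    1.52  0.56]
[array([-0.00348665,  0.0220517 , -0.0004808 ]), array([ 0.00465157, -0.00420112, -0.00149128])]
[-2.66549682  1.14578835  0.15390341] [-0.38991541  0.26704417  0.46763034] 394.3520619187915
[[ 316.67132371  203.40411664]
 [ 321.24052526 -157.25120501]
 [  96.02430487 -702.26930402]]
```

View pics/w1.png

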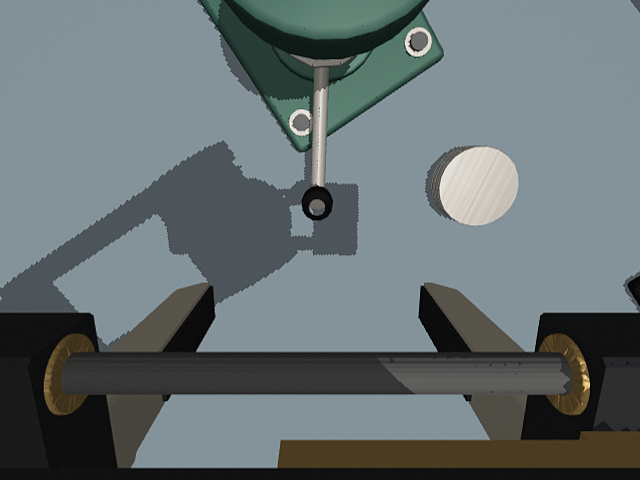

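Lever knob at (317,203), within 1 px of the predicted position; the rod points radially inward. Lids are at (478,186), clear of the fingers. I'll descend.

```bash
python3 -m inch '[[[0,0.012,0,0,0,0,1],[0,0.011,0,0,0,0,1],[0.02,0,0,0,0,0,1],[0.04,0,0,0,0,0,1],[0.04,0,0,0,0,0,1],[0.04,0,0,0,0,0,1],[0.01,0,0,0,0,0,1],[0,0,0,0,0,0,1]]]'
python3 - <<'E'
from h import *
s=show();print(go([.5075,-.057,.075],-2.39+np.pi/2))
E
```

```text
t: 2.65
tool_pos: [0.5136, -0.0492, 0.0801]
orientation: [0.637, 1.476, -0.626]
force: [-1.1, 0.5, 0.7]
opening: 0.0934
t2.65 p [ 0.5136 -0.0492  0.0801] F [-1.1  0.5  0.7] op 0.0934 r 0.1304 ang -2.409 jawang -0.808 q [-0.2   0.04  1.88  0.01  1.22  0.61]
[array([ 0.00508043, -0.00981032,  0.00146228]), array([ 0.0114414 , -0.00191376, -0.00651004])]
```

```bash
python3 -m inch '[[[0.003,-0.009,0.0015,0.011,0,-0.006,1],[0,0,0,0,0,0,1],[0,0,0,0,0,0,0.1],[0,0,0,0,0,0,0.1],[0,0,0,0,0,0,0.1],[0,0,0,0,0,0,0.1],[0,0,0,0,0,0,0.1],[0,0,0,0,0,0,0.1]]]' 25
python3 - <<'E'
from h import *
s=show();print(go([.5075,-.057,.075],-2.39+np.pi/2))
E
```

```text
t: 3.45
tool_pos: [0.5133, -0.059, 0.0858]
orientation: [0.643, 1.463, -0.638]
force: [-0.1, -0.6, 0.0]
opening: 0.0494
t3.45 p [ 0.5133 -0.059   0.0858] F [-0.1 -0.6  0. ] op 0.0494 r 0.1373 ang -2.357 jawang -0.821 q [-0.21  0.02  1.89  0.    1.22  0.61]
[array([ 0.01072819, -0.002953  , -0.00547981]), array([-0.00134729,  0.00850176, -0.0069833 ])]
```

```bash
python3 -m inch '[[[0.005,-0.0015,-0.003,0,0.004,-0.003,0.5],[0.005,-0.0015,-0.003,0,0.004,-0.003,0.45],[0,0,0,0,0,0,0.3],[0,0,0,0,0,0,0.1],[0,0,0,0,0,0,0.1],[0,0,0,0,0,0,0.1]]]' 25
python3 - <<'E'
from h import *
s=show();print(go([.5075,-.057,.075],-2.39+np.pi/2))
E
```

```text
t: 4.05
tool_pos: [0.5066, -0.057, 0.074]
orientation: [0.641, 1.473, -0.641]
force: [-1.0, 0.8, -0.2]
opening: 0.0238
t4.05 p [ 0.5066 -0.057   0.074 ] F [-1.   0.8 -0.2] op 0.0238 r 0.1408 ang -2.401 jawang -0.820 q [-0.21  0.03  1.9  -0.    1.21  0.61]
[array([-0.00095307,  0.000647  ,  0.00064044]), array([-0.00117765,  0.0007662 ,  0.00022016])]
```

```bash
python3 -m inch '[[[0,0,-0.003,0.02,0,0,0.1],[0,0.0002,-0.006,0.04,0,0,0.1],[0,0.0002,-0.006,0.04,0,0,0.1],[0,0.0002,-0.006,0.04,0,0,0.1],[0,0.0002,-0.006,0.04,0,0,0.1]]]' 40
cat >> h.py <<'E'
def lev():
    s=show();d=s["tool_pos"][:2]-AX;a=np.arctan2(d[1],d[0])%(2*np.pi)
    print("tang F %.2f"%-(s["force"][:2]@[np.sin(a),-np.cos(a)]),"rad F %.2f"%(s["force"][:2]@[np.cos(a),np.sin(a)]),"swung %.3f"%(3.887-a),go([*(AX+.14*np.array([np.cos(a),np.sin(a)])),.074],a+np.pi/2))
E
python3 -c "from h import *;lev()"
```

```text
t: 4.55
tool_pos: [0.4947, -0.0413, 0.0741]
orientation: [0.783, 1.407, -0.79]
force: [5.5, -9.6, -6.1]
opening: 0.0236
t4.55 p [ 0.4947 -0.0413  0.0741] F [ 5.5 -9.6 -6.1] op 0.0236 r 0.1403 ang -2.541 jawang -1.011 q [-0.18 -0.02  1.95 -0.01  1.2   0.83]
tang F 11.05 rad F 0.89 swung 0.145 [array([ 1.43228980e-04,  3.27795985e-04, -1.57912142e-05]), array([-0.04119325,  0.015896  , -0.00357799])]
```

```bash
for i in 1; do python3 -m inch '[[[0,0.0002,-0.003,0,0.008,-0.002,0.1],[0,0.0001,-0.003,0.01,0.004,-0.002,0.1],[0,0,-0.003,0.02,0,0,0.1]]]' 40;done
python3 -c "from h import *;lev()"
python3 -m inch '[[[0,0,-0.003,0.02,0,0,0.1],[0,0,-0.003,0.02,0,0,0.1]]]' 40
python3 -c "from h import *;lev()"
```

```text
t: 4.85
tool_pos: [0.492, -0.037, 0.0742]
orientation: [0.809, 1.402, -0.817]
force: [5.8, -7.9, -8.2]
opening: 0.0234
t4.85 p [ 0.492  -0.037   0.0742] F [ 5.8 -7.9 -8.2] op 0.0234 r 0.1402 ang -2.577 jawang -1.046 q [-0.17 -0.02  1.95 -0.01  1.2   0.88]
tang F 9.82 rad F -0.70 swung 0.181 [array([ 1.64653188e-04,  2.25327114e-04, -1.09564553e-05]), array([-0.03973627,  0.0121155 , -0.00085898])]
t: 5.05
tool_pos: [0.4904, -0.0343, 0.0741]
orientation: [0.84, 1.382, -0.851]
force: [5.7, -8.8, -7.1]
opening: 0.0233
t5.05 p [ 0.4904 -0.0343  0.0741] F [ 5.7 -8.8 -7.1] op 0.0233 r 0.1402 ang -2.599 jawang -1.090 q [-0.17 -0.03  1.96 -0.01  1.2   0.93]
tang F 10.50 rad F -0.33 swung 0.203 [array([ 1.35639428e-04,  1.49601324e-04, -1.15434816e-05]), array([-0.06098288,  0.01768289, -0.00225936])]
```

```bash
python3 -m inch '[[[0,0,-0.003,0.02,0,0,0.1],[0,0,-0.003,0.02,0,0,0.1]]]' 40
python3 -c "from h import *;lev()"
```

```text
t: 5.25
tool_pos: [0.4889, -0.0315, 0.0741]
orientation: [0.871, 1.363, -0.885]
force: [5.1, -8.9, -6.0]
opening: 0.0238
t5.25 p [ 0.4889 -0.0315  0.0741] F [ 5.1 -8.9 -6. ] op 0.0238 r 0.1401 ang -2.622 jawang -1.133 q [-0.16 -0.04  1.97 -0.02  1.19  0.98]
tang F 10.26 rad F -0.03 swung 0.226 [array([ 1.05339601e-04,  9.16432223e-05, -9.97075701e-06]), array([-0.08194894,  0.02302178, -0.00352829])]
```

```bash
python3 -m inch '[[[0.001,0,-0.003,-0.02,0.01,-0.002,0.1],[0.001,0,-0.003,-0.02,0.01,-0.002,0.1],[0.001,0,-0.003,-0.02,0.01,-0.002,0.1]]]' 40
python3 -c "from h import *;lev()"
```

```text
t: 5.55
tool_pos: [0.4876, -0.0289, 0.074]
orientation: [0.834, 1.401, -0.839]
force: [1.4, -10.0, 1.0]
opening: 0.0236
t5.55 p [ 0.4876 -0.0289  0.074 ] F [  1.4 -10.    1. ] op 0.0236 r 0.1399 ang -2.643 jawang -1.075 q [-0.16 -0.03  1.96 -0.    1.21  0.92]
tang F 9.48 rad F 3.57 swung 0.247 [array([ 3.34416680e-05, -5.53029635e-05,  8.38400475e-09]), array([-0.002648  ,  0.00413499,  0.0014041 ])]
```

```bash
python3 -m inch '[[[0.002,0,-0.003,-0.01,0,0,0.1],[0.002,0,-0.003,0,0,0,0.1]]]' 40
python3 -c "from h import *;lev()"
```

```text
t: 5.75
tool_pos: [0.4875, -0.0285, 0.0739]
orientation: [0.822, 1.395, -0.835]
force: [-1.9, -13.4, 11.7]
opening: 0.0234
t5.75 p [ 0.4875 -0.0285  0.0739] F [ -1.9 -13.4  11.7] op 0.0234 r 0.1398 ang -2.646 jawang -1.066 q [-0.15 -0.04  1.97 -0.01  1.2   0.92]
tang F 10.87 rad F 8.00 swung 0.250 [array([-1.40930846e-04, -1.67761500e-04,  4.65403554e-07]), array([0.0090217 , 0.01403441, 0.00053711])]
```

```bash
python3 -m inch '[[[-0.001,-0.0005,-0.004,0.01,0.01,0,0.1],[0,-0.0003,-0.005,0.02,0.005,0,0.1],[0.0005,0,-0.005,0.02,0.005,0,0.1],[0.0005,0,-0.005,0.02,0.005,0,0.1]]]' 40
python3 -c "from h import *;lev()"
```

```text
t: 6.15
tool_pos: [0.4821, -0.0172, 0.0741]
orientation: [0.891, 1.378, -0.885]
force: [3.2, -10.0, -1.1]
opening: 0.0237
t6.15 p [ 0.4821 -0.0172  0.0741] F [  3.2 -10.   -1.1] op 0.0237 r 0.1398 ang -2.735 jawang -1.142 q [-0.14 -0.05  1.98  0.    1.21  1.  ]
tang F 10.42 rad F 1.04 swung 0.339 [array([ 5.89625045e-05, -2.25456463e-04, -5.06534079e-06]), array([ 0.02214331,  0.00126894, -0.00517956])]
```

```bash
python3 -m inch '[[[0.0005,0,-0.005,0.02,0.005,0,0.1],[0.0005,0,-0.005,0.02,0.005,0,0.1]]]' 40
python3 -c "from h import *;lev()"
```

```text
t: 6.35
tool_pos: [0.4798, -0.0113, 0.0741]
orientation: [0.926, 1.365, -0.915]
force: [3.1, -9.4, -3.1]
opening: 0.0237
t6.35 p [ 0.4798 -0.0113  0.0741] F [ 3.1 -9.4 -3.1] op 0.0237 r 0.1397 ang -2.781 jawang -1.186 q [-0.13 -0.06  1.99  0.01  1.21  1.05]
tang F 9.92 rad F 0.43 swung 0.384 [array([ 6.04707690e-05, -2.85776736e-04, -6.69609661e-06]), array([ 0.02384624, -0.00187216, -0.00669692])]
```

```bash
python3 -m inch '[[[0.0005,0,-0.005,0.03,0.003,0,0.1],[0.0005,0,-0.005,0.025,0.003,0,0.1]]]' 40
python3 -c "from h import *;lev()"
python3 -m inch '[[[0.0007,0,-0.005,0.025,0.003,0,0.1],[0.0007,0,-0.005,0.025,0.003,0,0.1]]]' 40
python3 -c "from h import *;lev()"
```

```text
t: 6.55
tool_pos: [0.4778, -0.0053, 0.074]
orientation: [0.971, 1.342, -0.959]
force: [1.9, -9.7, -2.6]
opening: 0.0235
t6.55 p [ 0.4778 -0.0053  0.074 ] F [ 1.9 -9.7 -2.6] op 0.0235 r 0.1396 ang -2.826 jawang -1.245 q [-0.12 -0.07  2.    0.    1.21  1.12]
tang F 9.85 rad F 1.23 swung 0.430 [array([ 1.61154831e-05, -3.59810102e-04, -3.65068810e-06]), array([ 0.01020505, -0.00117208, -0.008164  ])]
t: 6.75
tool_pos: [0.4761, 0.0007, 0.074]
orientation: [1.012, 1.32, -0.999]
force: [1.1, -10.2, 1.7]
opening: 0.0237
t6.75 p [0.4761 0.0007 0.074 ] F [  1.1 -10.2   1.7] op 0.0237 r 0.1395 ang -2.871 jawang -1.299 q [-0.11 -0.07  2.    0.    1.2   1.19]
tang F 10.13 rad F 1.68 swung 0.474 [array([-1.96556825e-05, -5.26817527e-04, -4.67145083e-07]), array([ 0.00087653, -0.00030844, -0.00942077])]
```

```bash
python3 -m inch '[[[0.0007,0,-0.005,0.025,0.003,0,0.1],[0.0007,0,-0.005,0.025,0.003,0,0.1]]]' 40
python3 -c "from h import *;lev()"
python3 -m inch '[[[0.0007,0,-0.005,0.025,0.003,0,0.1],[0.0007,0,-0.005,0.025,0.003,0,0.1]]]' 40
python3 -c "from h import *;lev()"
```

```text
t: 6.95
tool_pos: [0.4746, 0.0068, 0.074]
orientation: [1.053, 1.298, -1.039]
force: [-0.3, -10.4, 1.8]
opening: 0.0235
t6.95 p [0.4746 0.0068 0.074 ] F [ -0.3 -10.4   1.8] op 0.0235 r 0.1394 ang -2.916 jawang -1.353 q [-0.1  -0.08  2.01  0.    1.2   1.26]
tang F 10.03 rad F 2.57 swung 0.520 [array([-4.53983150e-05, -5.90283752e-04,  4.58207969e-06]), array([-0.00773813,  0.00029678, -0.01024452])]
t: 7.15
tool_pos: [0.4735, 0.013, 0.074]
orientation: [1.093, 1.275, -1.079]
force: [0.1, -10.4, 2.8]
opening: 0.0235
t7.15 p [0.4735 0.013  0.074 ] F [  0.1 -10.4   2.8] op 0.0235 r 0.1393 ang -2.961 jawang -1.407 q [-0.08 -0.08  2.01  0.    1.2   1.32]
tang F 10.23 rad F 1.79 swung 0.565 [array([-3.51419240e-05, -7.17652025e-04,  1.15743437e-05]), array([-0.01609046,  0.00074091, -0.01093941])]
```

```bash
python3 -m inch '[[[0.0003,0,-0.005,0.02,0.003,0.003,0.1],[0.0003,0,-0.005,0.02,0.003,0.003,0.1]]]' 40
python3 -c "from h import *;lev()"
python3 -m inch '[[[0.0003,0,-0.005,0.02,0.003,0.003,0.1],[0.0003,0,-0.005,0.02,0.003,0.003,0.1]]]' 40
python3 -c "from h import *;lev()"
```

```text
t: 7.35
tool_pos: [0.4725, 0.0195, 0.074]
orientation: [1.129, 1.251, -1.107]
force: [1.1, -11.1, -1.6]
opening: 0.0236
t7.35 p [0.4725 0.0195 0.074 ] F [  1.1 -11.1  -1.6] op 0.0236 r 0.1393 ang -3.008 jawang -1.450 q [-0.07 -0.09  2.02  0.    1.2   1.38]
tang F 11.13 rad F 0.40 swung 0.612 [array([-3.52516750e-06, -7.16822876e-04,  9.11960674e-06]), array([-0.01272402,  0.00062637, -0.01734139])]
t: 7.55
tool_pos: [0.4718, 0.0261, 0.074]
orientation: [1.164, 1.228, -1.134]
force: [0.8, -9.7, -0.1]
opening: 0.0235
t7.55 p [0.4718 0.0261 0.074 ] F [ 0.8 -9.7 -0.1] op 0.0235 r 0.1392 ang -3.056 jawang -1.494 q [-0.06 -0.1   2.03  0.    1.19  1.44]
tang F 9.73 rad F 0.02 swung 0.660 [array([-4.65377056e-05, -8.00242947e-04,  6.62847613e-06]), array([-8.27420683e-03,  8.02098418e-05, -2.40193143e-02])]
```

```bash
python3 -m inch '[[[0.0003,0,-0.005,0.02,0.003,0.003,0.1],[0.0003,0,-0.005,0.02,0.003,0.003,0.1]]]' 40
python3 -c "from h import *;lev()"
python3 -m inch '[[[0.0003,0,-0.005,0.02,0.003,0.003,0.1],[0.0003,0,-0.005,0.02,0.003,0.003,0.1]]]' 40
python3 -c "from h import *;lev()"
```

```text
t: 7.75
tool_pos: [0.4715, 0.0328, 0.074]
orientation: [1.2, 1.203, -1.161]
force: [0.6, -10.7, 0.8]
opening: 0.0235
t7.75 p [0.4715 0.0328 0.074 ] F [  0.6 -10.7   0.8] op 0.0235 r 0.1391 ang -3.104 jawang -1.537 q [-0.04 -0.1   2.03  0.    1.18  1.49]
tang F 10.74 rad F -0.18 swung 0.708 [array([-4.59106796e-05, -8.68380978e-04,  3.38936252e-06]), array([-0.00392922, -0.00076501, -0.0306164 ])]
t: 7.95
tool_pos: [0.4714, 0.0394, 0.0739]
orientation: [1.235, 1.179, -1.188]
force: [-0.9, -9.4, 0.9]
opening: 0.0237
t7.95 p [0.4714 0.0394 0.0739] F [-0.9 -9.4  0.9] op 0.0237 r 0.1391 ang 3.131 jawang -1.580 q [-0.03 -0.11  2.04  0.    1.18  1.55]
tang F 9.41 rad F 0.82 swung 0.756 [array([-1.21341230e-04, -8.86948237e-04, -7.52327532e-07]), array([ 0.00061792, -0.00193481, -0.03696473])]
```

```bash
python3 -m inch '[[[0.0003,0,-0.005,0.024,0.003,-0.01,0.1],[0.0003,0,-0.005,0.024,0.003,-0.01,0.1]]]' 40
python3 -c "from h import *;lev()"
python3 -m inch '[[[0.0003,0,-0.005,0.024,0.003,-0.006,0.1],[0.0003,0,-0.005,0.024,0.003,-0.006,0.1]]]' 40
python3 -c "from h import *;lev()"
```

```text
t: 8.15
tool_pos: [0.4717, 0.0461, 0.074]
orientation: [1.264, 1.169, -1.24]
force: [-0.2, -10.2, 0.6]
opening: 0.0233
t8.15 p [0.4717 0.0461 0.074 ] F [ -0.2 -10.2   0.6] op 0.0233 r 0.1390 ang 3.083 jawang -1.632 q [-0.01 -0.09  2.02  0.    1.2   1.62]
tang F 10.18 rad F -0.35 swung 0.804 [array([-4.70247185e-05, -9.94716172e-04,  2.20656188e-06]), array([-0.00233019, -0.00292593, -0.01746806])]
t: 8.35
tool_pos: [0.4724, 0.0528, 0.074]
orientation: [1.296, 1.152, -1.287]
force: [-1.6, -10.8, 2.7]
opening: 0.0237
t8.35 p [0.4724 0.0528 0.074 ] F [ -1.6 -10.8   2.7] op 0.0237 r 0.1389 ang 3.035 jawang -1.683 q [ 0.   -0.07  2.    0.    1.21  1.68]
tang F 10.90 rad F 0.43 swung 0.852 [array([-2.53051043e-05, -1.11478923e-03,  6.71117257e-06]), array([-0.00608152, -0.00304475, -0.0048066 ])]
```

```bash
python3 -m inch '[[[0.0003,0,-0.005,0.024,0.003,-0.002,0.1],[0.0003,0,-0.005,0.024,0.003,-0.002,0.1]]]' 40
python3 -c "from h import *;lev()"
python3 -m inch '[[[0.0003,0,-0.005,0.024,0.003,-0.002,0.1],[0.0003,0,-0.005,0.024,0.003,-0.002,0.1]]]' 40
python3 -c "from h import *;lev()"
```

```text
t: 8.55
tool_pos: [0.4733, 0.0594, 0.074]
orientation: [1.331, 1.129, -1.328]
force: [-2.2, -10.2, 3.6]
opening: 0.0232
t8.55 p [0.4733 0.0594 0.074 ] F [ -2.2 -10.2   3.6] op 0.0232 r 0.1388 ang 2.987 jawang -1.735 q [ 0.02 -0.06  1.99  0.    1.21  1.75]
tang F 10.41 rad F 0.63 swung 0.900 [array([-5.02886635e-06, -1.18954592e-03,  1.12307552e-05]), array([-9.45247475e-03, -2.74408345e-03, -2.38025954e-05])]
t: 8.75
tool_pos: [0.4746, 0.066, 0.074]
orientation: [1.366, 1.104, -1.369]
force: [-3.5, -10.1, 4.3]
opening: 0.0236
t8.75 p [0.4746 0.066  0.074 ] F [ -3.5 -10.1   4.3] op 0.0236 r 0.1387 ang 2.939 jawang -1.787 q [ 0.03 -0.05  1.98  0.    1.22  1.81]
tang F 10.58 rad F 1.41 swung 0.948 [array([-9.86500134e-06, -1.25830450e-03,  1.64122419e-05]), array([-0.01306434, -0.00213877,  0.00459415])]
```

```bash
python3 -m inch '[[[0.0001,0,-0.005,0.022,0.002,0,0.1],[0.0001,0,-0.005,0.022,0.002,0,0.1]]]' 40
python3 -c "from h import *;lev()"
python3 -m inch '[[[0.0001,0,-0.005,0.022,0.002,0,0.1],[0.0001,0,-0.005,0.022,0.002,0,0.1]]]' 40
python3 -c "from h import *;lev()"
```

```text
t: 8.95
tool_pos: [0.476, 0.0722, 0.074]
orientation: [1.398, 1.077, -1.405]
force: [-3.0, -11.2, 3.3]
opening: 0.0232
t8.95 p [0.476  0.0722 0.074 ] F [ -3.  -11.2   3.3] op 0.0232 r 0.1388 ang 2.893 jawang -1.834 q [ 0.04 -0.04  1.97  0.    1.22  1.88]
tang F 11.58 rad F 0.15 swung 0.994 [array([ 1.19079559e-05, -1.22695944e-03,  1.79621356e-05]), array([-0.01464682,  0.00123219,  0.00539903])]
t: 9.15
tool_pos: [0.4777, 0.0781, 0.074]
orientation: [1.428, 1.048, -1.442]
force: [-3.3, -11.1, 4.4]
opening: 0.0235
t9.15 p [0.4777 0.0781 0.074 ] F [ -3.3 -11.1   4.4] op 0.0235 r 0.1387 ang 2.848 jawang -1.882 q [ 0.06 -0.03  1.96 -0.    1.22  1.94]
tang F 11.60 rad F -0.08 swung 1.039 [array([-1.03539304e-05, -1.28069798e-03,  2.27634054e-05]), array([-0.01771764,  0.00497799,  0.00597147])]
```

```bash
python3 -m inch '[[[0.0001,0,-0.005,0.02,0.002,0,0.1],[0.0001,0,-0.005,0.02,0.002,0,0.1]]]' 40
python3 -c "from h import *;lev()"

```

```text
t: 9.35
tool_pos: [0.4796, 0.0838, 0.074]
orientation: [1.455, 1.02, -1.476]
force: [-5.0, -11.5, 4.7]
opening: 0.0234
t9.35 p [0.4796 0.0838 0.074 ] F [ -5.  -11.5   4.7] op 0.0234 r 0.1387 ang 2.805 jawang -1.925 q [ 0.07 -0.02  1.95 -0.01  1.22  2.  ]
tang F 12.49 rad F 0.97 swung 1.082 [array([-3.98705976e-05, -1.27407737e-03,  2.31303414e-05]), array([-0.0178363 ,  0.00917624,  0.00668794])]
```

```bash
python3 -m inch '[[[0,0,-0.005,0.01,0.006,0,0.1],[0,0.0002,-0.005,0.01,0.006,0,0.1],[0,0.0004,-0.005,0.01,0.006,0,0.1]]]' 40
python3 -c "from h import *;lev()"

```

```text
t: 9.65
tool_pos: [0.4827, 0.0919, 0.0739]
orientation: [1.483, 1.005, -1.498]
force: [-7.3, -11.4, 7.4]
opening: 0.0235
t9.65 p [0.4827 0.0919 0.0739] F [ -7.3 -11.4   7.4] op 0.0235 r 0.1387 ang 2.742 jawang -1.960 q [ 0.08 -0.01  1.94  0.    1.22  2.04]
tang F 13.37 rad F 2.29 swung 1.145 [array([-4.69616117e-05, -1.32505683e-03, -1.40942496e-05]), array([0.01080449, 0.00416142, 0.0090764 ])]
```

```bash
python3 -m inch '[[[0,0.0004,-0.005,0.01,0.005,0,0.1],[0,0.0006,-0.005,0.01,0.005,0,0.1]]]' 40
python3 -c "from h import *;lev()"

```

```text
t: 9.85
tool_pos: [0.485, 0.0969, 0.0739]
orientation: [1.499, 0.994, -1.516]
force: [-9.2, -11.0, 8.2]
opening: 0.0232
t9.85 p [0.485  0.0969 0.0739] F [ -9.2 -11.    8.2] op 0.0232 r 0.1386 ang 2.703 jawang -1.982 q [0.09 0.   1.93 0.   1.22 2.07]
tang F 13.87 rad F 3.69 swung 1.184 [array([-5.91611843e-05, -1.36345204e-03, -3.71848784e-05]), array([0.02745375, 0.00365051, 0.01200771])]
```

```bash
python3 -m inch '[[[-0.0005,0,-0.005,0.01,0.003,0,0.1],[-0.0005,0,-0.005,0.01,0.003,0,0.1],[-0.0005,0,-0.005,0.01,0.003,0,0.1]]]' 40
python3 -c "from h import *;lev()"

```

```text
t: 10.15
tool_pos: [0.4879, 0.1032, 0.074]
orientation: [1.516, 0.971, -1.546]
force: [-3.3, -14.7, 1.3]
opening: 0.0235
t10.15 p [0.4879 0.1032 0.074 ] F [ -3.3 -14.7   1.3] op 0.0235 r 0.1388 ang 2.653 jawang -2.016 q [ 0.11  0.02  1.91 -0.    1.23  2.12]
tang F 14.51 rad F -4.03 swung 1.234 [array([ 1.39167579e-06, -1.18189054e-03, -5.08753337e-05]), array([0.04307884, 0.01093467, 0.01342125])]
```

```bash
python3 -m inch '[[[-0.0005,0,-0.005,0.01,0.003,0,0.1],[-0.0005,0,-0.005,0.01,0.003,0,0.1]]]' 40
python3 -c "from h import *;lev()"

```

```text
t: 10.35
tool_pos: [0.4901, 0.107, 0.074]
orientation: [1.527, 0.954, -1.565]
force: [-4.7, -14.5, 2.4]
opening: 0.0237
t10.35 p [0.4901 0.107  0.074 ] F [ -4.7 -14.5   2.4] op 0.0237 r 0.1388 ang 2.621 jawang -2.039 q [ 0.12  0.03  1.9  -0.01  1.23  2.16]
tang F 14.94 rad F -3.16 swung 1.266 [array([ 3.72400380e-05, -1.19627601e-03, -6.28080505e-05]), array([0.05205179, 0.01615636, 0.01403516])]
```

```bash
python3 -m inch '[[[-0.0005,0.0003,-0.005,0.01,0.003,0,0.1],[-0.0005,0.0003,-0.005,0.01,0.003,0,0.1]]]' 40
python3 -c "from h import *;lev()"
python3 -m inch '[[[0,0,0,0,0,0,0.1],[0,0,0,0,0,0,0.6],[0,0,0,0,0,0,0.6],[0,0,0,0,0,0,0.6],[0,0,0,0,0,0,0.6],[0,0,0,0,0,0,0.6]]]'
python3 -c "from h import *;lev()"

```

```text
t: 10.55
tool_pos: [0.4923, 0.1108, 0.074]
orientation: [1.538, 0.938, -1.587]
force: [-6.5, -13.8, 5.8]
opening: 0.0231
t10.55 p [0.4923 0.1108 0.074 ] F [ -6.5 -13.8   5.8] op 0.0231 r 0.1388 ang 2.590 jawang -2.062 q [ 0.13  0.04  1.89 -0.01  1.24  2.19]
tang F 15.20 rad F -1.68 swung 1.297 [array([-2.86053594e-05, -1.21883591e-03, -7.25006401e-05]), array([0.060103  , 0.02187229, 0.01586828])]
t: 11.15
tool_pos: [0.4921, 0.1111, 0.0743]
orientation: [1.539, 0.938, -1.588]
force: [-0.5, 0.2, -0.3]
opening: 0.055
t11.15 p [0.4921 0.1111 0.0743] F [-0.5  0.2 -0.3] op 0.055 r 0.1391 ang 2.589 jawang -2.064 q [ 0.13  0.04  1.89 -0.01  1.24  2.19]
tang F 0.04 rad F 0.52 swung 1.298 [array([ 3.22098952e-04, -8.61677664e-04, -5.84506053e-05]), array([0.05968268, 0.02155291, 0.01627569])]
```

```bash
python3 -m inch '[[[-0.03,0,0,0,0,0,0.6],[-0.045,0,0,0,0,0,0.6],[-0.045,0,0,0,0,0,1],[-0.045,0,0,0,0,0,1],[-0.045,0,0,0,0,0,1],[-0.045,0,0,-0.14,0,0,1],[-0.02,0,0,-0.14,0,0,1],[0,0,0,-0.14,0,0,1],[0,0,0,-0.14,0,0,1],[0,0,0,-0.14,0,0,1],[0,0,0,-0.14,0,0,1],[0,0,0,-0.14,0,0,1],[0,0,0,-0.14,0,0,1],[0,0,0,-0.14,0,0,1],[0,0,0,0,0,0,1]]]'
python3 - <<'E'
from h import *
P=np.array([[.5066,-.057],[.4947,-.0413],[.492,-.037],[.4904,-.0343],[.4876,-.0289],[.4821,-.0172],[.4798,-.0113],[.4761,.0007],[.4746,.0068],[.4725,.0195],[.4715,.0328],[.4717,.0461],[.4733,.0594],[.476,.0722],[.4796,.0838],[.485,.0969],[.4901,.107],[.4923,.1108]])
r=least_squares(lambda p:np.hypot(*(P-p[:2]).T)-.14,[.61,.038]);print(r.x,np.abs(r.fun).max())
r=least_squares(lambda p:np.hypot(*(P-p[:2]).T)-p[2],[.61,.038,.14]);print(r.x,np.abs(r.fun).max())
show();print(go([.6315,.121,.365],-.8))
E
```

```text
t: 12.65
tool_pos: [0.4977, 0.115, 0.3614]
orientation: [0.575, 1.509, -0.604]
force: [0.4, -0.8, -0.4]
opening: 0.0928
[0.61130576 0.03646701] 0.00035446974624803174
[0.61362664 0.03661179 0.1421529 ] 0.00011590667661351417
t12.65 p [0.4977 0.115  0.3614] F [ 0.4 -0.8 -0.4] op 0.0928 r 0.1366 ang 2.542 jawang -0.752 q [ 0.13 -0.1   1.5  -0.01  1.77  0.88]
[array([-0.00685792,  0.0956233 ,  0.09359135]), array([ 0.04809843, -0.0105315 ,  0.02368408])]
```

```bash
sed -i 's/^AX=.*/AX=np.array([.612,.0365])/' h.py
python3 -m inch '[[[0,0.01,0.023,0,-0.005,0.012,1],[0,0.01,0.023,0,-0.005,0.012,1],[0,0.01,0.023,0,0,0,1],[0,0.01,0.023,0,0,0,1],[0,0,0,0,0,0,1],[0,0,0,0,0,0,1]]]'
python3 - <<'E'
from h import *
show();print(go([.6315,.121,.365],-.752))
c=cam("wrist");cv2.imwrite("pics/w2.png",c["frame"])
import pickle;pickle.dump(c,open("w2.pkl","wb"))
print(proj([[.6315,.121,.283],[.612,.0365,.228]],c))
E
```

```text
t: 13.25
tool_pos: [0.5948, 0.0804, 0.3605]
orientation: [0.609, 1.484, -0.606]
force: [-0.7, -0.2, 0.2]
opening: 0.0931
t13.25 p [0.5948 0.0804 0.3605] F [-0.7 -0.2  0.2] op 0.0931 r 0.0471 ang 1.944 jawang -0.777 q [0.05 0.11 1.28 0.   1.75 0.82]
[array([-0.00437473,  0.0547025 , -0.00232174]), array([-0.0248235 , -0.00097821, -0.00190072])]
[[312.69401475 168.61685318]
 [373.81712279 263.59159362]]
```

View pics/w2.png

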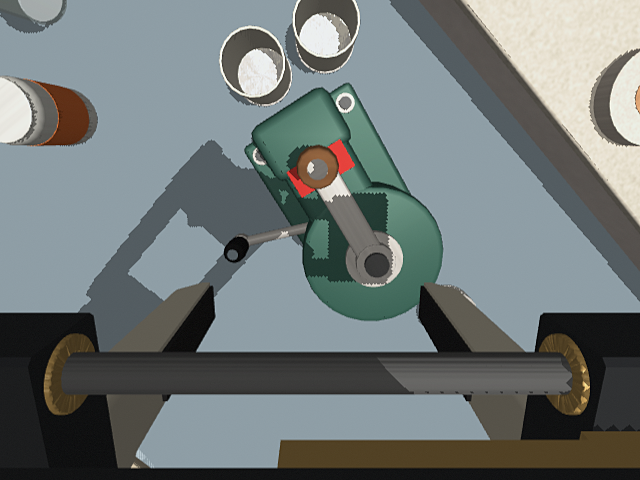

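Handle top is at (318,167), against a predicted (313,169). The crank bolt is at (377,264). The red mark runs from (290,185) to (354,150), partly hidden by the handle. The lever knob is at (236,249).

```bash
python3 - <<'E'
from h import *
import pickle
c=pickle.load(open("w2.pkl","rb"));f=c["frame"].astype(int)
def back(uv,z):
    Rm=cv2.Rodrigues(c["rvec"])[0];C=-Rm.T@c["tvec"];d=Rm.T@np.array([(uv[0]-c["cx"])/c["fx"],(uv[1]-c["cy"])/c["fy"],1]);return C+d*(z-C[2])/d[2]
h=back([318,166.5],.283);hub=back([375,260.5],.23);print("handle",h,"hub",hub)
d=h[:2]-AX;print("handle r,ang",np.hypot(*d),np.arctan2(d[1],d[0]), "rel hub",h[:2]-hub[:2])
m=((f[...,2]>170)&(f[...,1]<90)&(f[...,0]<90)).astype(np.uint8)
n,l,s,ce=cv2.connectedComponentsWithStats(m)
for i in range(1,n):
    if s[i,4]>30: print(s[i],ce[i])
b=(l>0)&np.isin(l,[i for i in range(1,n) if s[i,4]>30])
rect=cv2.minAreaRect(np.argwhere(b)[:,::-1].astype(np.float32));print(rect)
P=np.array([back(p,.2145) for p in cv2.boxPoints(rect)]);mid=P.mean(0)
e=[P[1]-P[0],P[2]-P[1]];L=max(e,key=np.linalg.norm);print(P.round(4),mid,"len",[np.linalg.norm(x) for x in e])
d=mid[:2]-AX;print("mark ang by centre",np.arctan2(d[1],d[0]),"rel hub",np.arctan2(*(mid-hub)[:2][::-1]),"by perp",np.arctan2(L[1],L[0])%np.pi)
E
```

```text
handle [0.63447866 0.11973793 0.283     ] hub [0.61447811 0.03833736 0.23      ]
handle r,ang 0.0862197331076859 1.3070350181857409 rel hub [0.02000055 0.08140057]
[328 140  27  35 420] [341.65238095 156.27380952]
[287 171  28  27 233] [299.98283262 185.54077253]
((320.6866760253906, 168.11587524414062), (30.266630172729492, 63.02272033691406), 58.392494201660156)
[[0.6119 0.1303 0.2145]
 [0.6566 0.1196 0.2145]
 [0.6523 0.0981 0.2145]
 [0.6068 0.1085 0.2145]] [0.63190177 0.1141424  0.2145    ] len [np.float64(0.0459222872867806), np.float64(0.021906624782811284)]
mark ang by centre 1.3198726071361815 rel hub 1.3448719254454469 by perp 2.907199166231736
```

```bash
python3 -m inch '[[[0,0.027,0,-0.01,0,0,1],[0,0.027,0,-0.01,0,0,1],[0,0,0,0,0,0,1],[0.03,0,0,0,0,0,1],[0.03,0,0,0,0,0,1],[0,0,0,0,0,0,1],[0,0,0,0,0,0,1]]]'
python3 - <<'E'
from h import *
show();print(go([.6335,.1195,.259],-.8))
E
```

```text
t: 14.0
tool_pos: [0.6288, 0.122, 0.3037]
orientation: [0.599, 1.484, -0.593]
force: [-0.3, 0.2, 0.8]
opening: 0.0931
t14.00 p [0.6288 0.122  0.3037] F [-0.3  0.2  0.8] op 0.0931 r 0.0871 ang 1.376 jawang -0.762 q [0.11 0.22 1.27 0.   1.65 0.87]
[array([0.04471078, 0.00121985, 0.00501774]), array([ 0.03770976,  0.00165334, -0.00450638])]
```

```bash
python3 -m inch '[[[0.02,0.0006,0.0025,0.01,0,-0.002,1],[0.018,0.0006,0.0025,0.01,0,-0.002,1],[0.003,0,0,0,0,0,1],[0,0,0,0,0,0,1]]]'
python3 - <<'E'
from h import *
show();print(go([.6335,.1195,.259],-.8))
E
```

```text
t: 14.4
tool_pos: [0.6346, 0.1192, 0.2687]
orientation: [0.615, 1.473, -0.61]
force: [0.4, -0.2, 0.3]
opening: 0.0928
t14.40 p [0.6346 0.1192 0.2687] F [ 0.4 -0.2  0.3] op 0.0928 r 0.0857 ang 1.304 jawang -0.785 q [ 0.11  0.23  1.31 -0.    1.59  0.89]
[array([ 0.00967512, -0.00059152, -0.00104889]), array([ 0.01543992,  0.00679986, -0.0066005 ])]
```

```bash
python3 -m inch '[[[0.009,0,0.001,0,0.004,-0.004,1],[0,0,0,0,0,0,0.6],[0,0,0,0,0,0,0.4],[0,0,0,0,0,0,0.1],[0,0,0,0,0,0,0.1],[0,0,0,0,0,0,0.1],[0,0,0,0,0,0,0.1],[0,0,0,0,0,0,0.1]]]' 30
python3 - <<'E'
from h import *
show();print(go([.6335,.1195,.259],-.8))
E
```

```text
t: 15.2
tool_pos: [0.6367, 0.1186, 0.2628]
orientation: [0.615, 1.475, -0.61]
force: [0.2, -0.0, -0.3]
opening: 0.0416
t15.20 p [0.6367 0.1186 0.2628] F [ 0.2 -0.  -0.3] op 0.0416 r 0.0857 ang 1.279 jawang -0.784 q [ 0.11  0.24  1.31 -0.    1.58  0.89]
[array([ 0.0037857 , -0.00159857, -0.00290595]), array([ 0.01564925,  0.00526189, -0.0058944 ])]
```

```bash
python3 -m inch '[[[0.003,0,-0.0015,0,0.004,-0.004,0.4],[0,0,0,0,0,0,0.25],[0,0,0,0,0,0,0.1],[0,0,0,0,0,0,0.1],[0,0,0,0,0,0,0.1]]]' 45
python3 - <<'E'
from h import *
show();print(go([.6335,.1195,.259],-.8))
E
```

```text
t: 15.7
tool_pos: [0.6354, 0.12, 0.2596]
orientation: [0.614, 1.481, -0.612]
force: [0.4, 1.6, 0.3]
opening: 0.0251
t15.70 p [0.6354 0.12   0.2596] F [0.4 1.6 0.3] op 0.0251 r 0.0867 ang 1.297 jawang -0.784 q [0.11 0.25 1.31 0.   1.58 0.89]
[array([ 0.00063427, -0.00168668, -0.00101012]), array([ 0.01586457,  0.00061115, -0.00158163])]
```

```bash
cat >> h.py <<'E'
AXC=np.array([.612,.0365])
def crank(n=12,s=8.,adv=.088,turn0=1.297):
    S=show();d=S["tool_pos"][:2]-AXC;th=np.arctan2(d[1],d[0]);M=R.from_rotvec(S["orientation"]).as_matrix();ya=np.arctan2(M[1,1],M[0,1])
    print("tang %.1f rad %.1f"%(-(S["force"][:2]@[np.sin(th),-np.cos(th)]),S["force"][:2]@[np.cos(th),np.sin(th)]),"fix",np.round(go([*S["tool_pos"][:2],.259],-.784)[0][0],4),np.round(go([0,0,0],-.784)[1],3))
    for i in range(n):
        p=th-ya-adv*(i+.5);print("%.1f,%.1f"%(s*np.sin(p),s*np.cos(p)),end="  ")
    print()
E
python3 -c "from h import *;crank(12)"
```

```text
t15.70 p [0.6354 0.12   0.2596] F [0.4 1.6 0.3] op 0.0251 r 0.0867 ang 1.297 jawang -0.784 q [0.11 0.25 1.31 0.   1.58 0.89]
tang 0.1 rad 1.6 fix 0.0006 [-0.     0.001 -0.002]
3.6,7.1  3.0,7.4  2.3,7.7  1.6,7.8  0.9,7.9  0.2,8.0  -0.5,8.0  -1.2,7.9  -1.9,7.8  -2.6,7.6  -3.2,7.3  -3.8,7.0
```

```bash
python3 -m inch '[[[0,0.0014,0.0027,0,0,0,0.1],[0,0.0028,0.0053,0,0,0,0.1],[0,0.003,0.0073,0,0,0,0.1],[0,0.0025,0.0076,0,0,0,0.1],[0,0.002,0.0077,0,0,0,0.1],[0,0.0013,0.0079,0,0,0,0.1]]]' 50
python3 -c "from h import *;crank(12)"
```

```text
t: 16.3
tool_pos: [0.6726, 0.1, 0.2596]
orientation: [0.611, 1.485, -0.615]
force: [-7.7, -3.1, 4.0]
opening: 0.025
t16.30 p [0.6726 0.1    0.2596] F [-7.7 -3.1  4. ] op 0.025 r 0.0878 ang 0.809 jawang -0.784 q [ 0.07  0.34  1.2  -0.    1.6   0.86]
tang 3.5 rad -7.6 fix 0.0006 [ 0.    -0.002  0.003]
-0.2,8.0  -0.9,8.0  -1.6,7.8  -2.3,7.7  -2.9,7.4  -3.6,7.2  -4.2,6.8  -4.8,6.4  -5.3,6.0  -5.8,5.5  -6.3,5.0  -6.7,4.4
```

```bash
sed -i 's/^AXC=.*/AXC=np.array([.614,.038])/;s/adv=.088/adv=.093/' h.py
python3 -m inch '[[[0,-0.0005,0.008,0,0,0,0.1],[0,-0.0012,0.0079,0,0,0,0.1],[0,-0.0019,0.0078,0,0,0,0.1],[0,-0.0026,0.0076,0,0,0,0.1],[0,-0.0033,0.0073,0,0,0,0.1],[0,-0.0039,0.007,0,0,0,0.1],[0,-0.0046,0.0066,0,0,0,0.1],[0,-0.0052,0.0061,0,0,0,0.1]]]'
python3 -c "from h import *;crank(12)"
```

```text
t: 17.1
tool_pos: [0.6998, 0.0388, 0.2596]
orientation: [0.612, 1.49, -0.614]
force: [-6.8, 2.6, 2.7]
opening: 0.0252
t17.10 p [0.6998 0.0388 0.2596] F [-6.8  2.6  2.7] op 0.0252 r 0.0878 ang 0.026 jawang -0.783 q [-0.02  0.41  1.12  0.    1.62  0.76]
tang 2.6 rad -6.8 fix 0.0006 [ 0.001 -0.006  0.004]
-5.9,5.4  -6.4,4.9  -6.8,4.3  -7.1,3.6  -7.4,2.9  -7.7,2.2  -7.9,1.5  -8.0,0.8  -8.0,0.0  -8.0,-0.7  -7.9,-1.5  -7.7,-2.2
```

```bash
sed -i 's/adv=.093/adv=.098/;s/p=th-ya-adv\*(i+.5)/p=th-ya-.06-adv*(i+.5)/' h.py
python3 -m inch '[[[0,-0.0063,0.005,0,-0.001,0.001,0.1],[0,-0.0067,0.0044,0,-0.001,0.001,0.1],[0,-0.0071,0.0037,0,-0.001,0.001,0.1],[0,-0.0074,0.003,0,-0.001,0.001,0.1],[0,-0.0077,0.0022,0,0,0,0.1],[0,-0.0079,0.0014,0,0,0,0.1],[0,-0.008,0.0006,0,0,0,0.1],[0,-0.008,-0.0002,0,0,0,0.1],[0,-0.0079,-0.001,0,0,0,0.1],[0,-0.0078,-0.0018,0,0,0,0.1]]]'
python3 -c "from h import *;crank(12)"
```

```text
t: 18.1
tool_pos: [0.6604, -0.0339, 0.2597]
orientation: [0.615, 1.474, -0.61]
force: [3.4, -0.3, 0.4]
opening: 0.0252
t18.10 p [ 0.6604 -0.0339  0.2597] F [ 3.4 -0.3  0.4] op 0.0252 r 0.0854 ang -0.968 jawang -0.785 q [-0.13  0.28  1.28  0.    1.58  0.66]
tang 2.7 rad 2.1 fix 0.0007 [-0.001  0.006 -0.006]
-7.6,-2.5  -7.3,-3.3  -7.0,-4.0  -6.5,-4.6  -6.0,-5.2  -5.5,-5.8  -4.9,-6.3  -4.3,-6.8  -3.6,-7.2  -2.9,-7.5  -2.1,-7.7  -1.4,-7.9
```

```bash
python3 -m inch '[[[0,-0.0076,-0.0025,0,0.001,-0.001,0.1],[0,-0.0073,-0.0033,0,0.001,-0.001,0.1],[0,-0.007,-0.004,0,0.001,-0.001,0.1],[0,-0.0065,-0.0046,0,0.001,-0.001,0.1],[0,-0.006,-0.0052,0,0,0,0.1],[0,-0.0055,-0.0058,0,0,0,0.1],[0,-0.0049,-0.0063,0,0,0,0.1],[0,-0.0043,-0.0068,0,0,0,0.1]]]'
python3 -c "from h import *;crank(12)"
```

```text
t: 18.9
tool_pos: [0.5923, -0.0444, 0.2596]
orientation: [0.613, 1.479, -0.616]
force: [2.4, -1.7, 1.3]
opening: 0.0252
t18.90 p [ 0.5923 -0.0444  0.2596] F [ 2.4 -1.7  1.3] op 0.0252 r 0.0833 ang -1.810 jawang -0.787 q [-0.16  0.1   1.47 -0.    1.56  0.63]
tang 2.7 rad 1.0 fix 0.0006 [-0.003  0.004  0.   ]
-3.3,-7.3  -2.5,-7.6  -1.8,-7.8  -1.0,-7.9  -0.2,-8.0  0.6,-8.0  1.3,-7.9  2.1,-7.7  2.9,-7.5  3.6,-7.2  4.3,-6.8  4.9,-6.3
```

```bash
python3 -m inch '[[[0,-0.0033,-0.0073,0,0.001,0,0.1],[0,-0.0025,-0.0076,0,0.001,0,0.1],[0,-0.0018,-0.0078,0,0.001,0,0.1],[0,-0.001,-0.0079,0,0.001,0,0.1],[0,-0.0002,-0.008,0,0,0,0.1],[0,0.0006,-0.008,0,0,0,0.1],[0,0.0013,-0.0079,0,0,0,0.1],[0,0.0021,-0.0077,0,0,0,0.1]]]'
python3 -c "from h import *;crank(12)"
```

```text
t: 19.7
tool_pos: [0.5389, -0.0012, 0.2596]
orientation: [0.614, 1.484, -0.618]
force: [1.7, -3.2, 0.2]
opening: 0.0253
t19.70 p [ 0.5389 -0.0012  0.2596] F [ 1.7 -3.2  0.2] op 0.0253 r 0.0822 ang -2.666 jawang -0.787 q [-0.1  -0.04  1.62 -0.    1.56  0.69]
tang 3.6 rad 0.0 fix 0.0006 [-0.003 -0.001  0.003]
3.2,-7.3  3.9,-7.0  4.6,-6.6  5.2,-6.1  5.8,-5.6  6.3,-5.0  6.7,-4.3  7.1,-3.6  7.4,-2.9  7.7,-2.2  7.9,-1.4  8.0,-0.6
```

```bash
python3 -m inch '[[[0,0.0032,-0.0073,0,0,0,0.1],[0,0.0039,-0.007,0,0,0,0.1],[0,0.0046,-0.0066,0,0,0,0.1],[0,0.0052,-0.0061,0,0,0,0.1],[0,0.0058,-0.0056,0,0,0,0.1],[0,0.0063,-0.005,0,0,0,0.1]]]'
python3 -c "from h import *;crank(12)"
```

```text
t: 20.3
tool_pos: [0.5298, 0.0357, 0.2595]
orientation: [0.599, 1.477, -0.645]
force: [-12.0, -1.3, 9.3]
opening: 0.0254
t20.30 p [0.5298 0.0357 0.2595] F [-12.   -1.3   9.3] op 0.0254 r 0.0822 ang -3.132 jawang -0.796 q [-0.01 -0.05  1.64 -0.03  1.57  0.79]
tang 1.0 rad 12.0 fix 0.0005 [-0.013  0.013  0.026]
6.0,-5.2  6.5,-4.6  6.9,-4.0  7.3,-3.3  7.6,-2.5  7.8,-1.8  7.9,-1.0  8.0,-0.2  8.0,0.6  7.9,1.3  7.7,2.1  7.5,2.8
```

```bash
python3 -m inch '[[[0,0.0058,-0.0055,-0.002,0.002,0.004,0.1],[0,0.0062,-0.005,-0.002,0.002,0.004,0.1],[0,0.0066,-0.0045,-0.002,0.002,0.004,0.1]]]'
python3 -c "from h import *;crank(12)"
```

```text
t: 20.6
tool_pos: [0.5316, 0.0568, 0.2595]
orientation: [0.602, 1.478, -0.639]
force: [-0.1, -7.8, 3.7]
opening: 0.0253
t20.60 p [0.5316 0.0568 0.2595] F [-0.1 -7.8  3.7] op 0.0253 r 0.0829 ang 2.894 jawang -0.794 q [ 0.03 -0.05  1.63 -0.02  1.57  0.82]
tang 7.7 rad -1.7 fix 0.0005 [-0.01   0.011  0.021]
7.2,-3.6  7.5,-2.8  7.7,-2.1  7.9,-1.3  8.0,-0.5  8.0,0.2  7.9,1.0  7.8,1.8  7.6,2.5  7.3,3.3  6.9,4.0  6.5,4.6
```

```bash
python3 -m inch '[[[0,0.0072,-0.0036,-0.002,0.002,0.004,0.1],[0,0.0075,-0.0028,-0.002,0.002,0.004,0.1],[0,0.0077,-0.0021,-0.002,0.002,0.004,0.1],[0,0.0079,-0.0014,0,0,0,0.1]]]'
python3 -c "from h import *;crank(12)"
```

```text
t: 21.0
tool_pos: [0.5455, 0.0873, 0.2596]
orientation: [0.607, 1.481, -0.625]
force: [1.1, -3.7, 2.2]
opening: 0.0259
t21.00 p [0.5455 0.0873 0.2596] F [ 1.1 -3.7  2.2] op 0.0259 r 0.0837 ang 2.490 jawang -0.788 q [ 0.07 -0.    1.58 -0.01  1.57  0.86]
tang 2.3 rad -3.1 fix 0.0006 [-0.004  0.004  0.01 ]
8.0,-0.4  8.0,0.3  7.9,1.1  7.8,1.9  7.6,2.6  7.3,3.4  6.9,4.1  6.5,4.7  6.0,5.3  5.4,5.9  4.8,6.4  4.2,6.8
```

```bash
python3 -m inch '[[[0,0.008,-0.0004,-0.001,0.001,0.002,0.1],[0,0.008,0.0003,-0.001,0.001,0.002,0.1],[0,0.0079,0.0011,-0.001,0.001,0.002,0.1],[0,0.0078,0.0019,0,0,0,0.1],[0,0.0076,0.0026,0,0,0,0.1],[0,0.0073,0.0034,0,0,0,0.1],[0,0.0069,0.0041,0,0,0,0.1],[0,0.0065,0.0047,0,0,0,0.1]]]'
python3 -c "from h import *;crank(12)"
```

```text
t: 21.8
tool_pos: [0.6044, 0.122, 0.2596]
orientation: [0.61, 1.485, -0.615]
force: [-3.0, -3.0, 5.4]
opening: 0.0253
t21.80 p [0.6044 0.122  0.2596] F [-3.  -3.   5.4] op 0.0253 r 0.0859 ang 1.660 jawang -0.783 q [ 0.12  0.17  1.4  -0.    1.57  0.9 ]
tang 3.4 rad -2.7 fix 0.0006 [ 0.001 -0.001  0.003]
5.7,5.6  5.1,6.2  4.5,6.6  3.8,7.0  3.1,7.4  2.4,7.6  1.6,7.8  0.8,8.0  0.0,8.0  -0.7,8.0  -1.5,7.9  -2.3,7.7
```

```bash
python3 -m inch '[[[0,0.0057,0.0056,0,0,0,0.1],[0,0.0051,0.0062,0,0,0,0.1],[0,0.0045,0.0066,0,0,0,0.1],[0,0.0038,0.007,0,0,0,0.1],[0,0.0031,0.0074,0,0,0,0.1],[0,0.0024,0.0076,0,0,0,0.1],[0,0.0016,0.0078,0,0,0,0.1],[0,0.0008,0.008,0,0,0,0.1],[0,0,0.008,0,0,0,0.1],[0,-0.0007,0.008,0,0,0,0.1]]]'
python3 -c "from h import *;crank(12)"
```

```text
t: 22.8
tool_pos: [0.6812, 0.0903, 0.2596]
orientation: [0.612, 1.486, -0.608]
force: [-2.0, 2.3, 4.2]
opening: 0.0248
t22.80 p [0.6812 0.0903 0.2596] F [-2.   2.3  4.2] op 0.0248 r 0.0877 ang 0.661 jawang -0.781 q [0.06 0.36 1.18 0.   1.61 0.84]
tang 3.0 rad -0.2 fix 0.0006 [ 0.003 -0.003 -0.001]
-1.9,7.8  -2.6,7.6  -3.4,7.3  -4.1,6.9  -4.7,6.5  -5.3,6.0  -5.9,5.4  -6.4,4.8  -6.8,4.2  -7.2,3.5  -7.5,2.8  -7.7,2.0
```

```bash
python3 -m inch '[[[0,-0.0019,0.0078,0,0,0,0.1],[0,-0.0026,0.0076,0,0,0,0.1],[0,-0.0034,0.0073,0,0,0,0.1],[0,-0.0041,0.0069,0,0,0,0.1],[0,-0.0047,0.0065,0,0,0,0.1],[0,-0.0053,0.006,0,0,0,0.1],[0,-0.0059,0.0054,0,0,0,0.1],[0,-0.0064,0.0048,0,0,0,0.1],[0,-0.0068,0.0042,0,0,0,0.1],[0,-0.0072,0.0035,0,0,0,0.1]]]'
python3 -c "from h import *;crank(12)"
```

```text
t: 23.8
tool_pos: [0.6937, 0.0065, 0.2596]
orientation: [0.614, 1.48, -0.606]
force: [1.6, 2.9, 4.2]
opening: 0.0255
t23.80 p [0.6937 0.0065 0.2596] F [1.6 2.9 4.2] op 0.0255 r 0.0870 ang -0.352 jawang -0.781 q [-0.07  0.37  1.16  0.    1.6   0.71]
tang 3.3 rad 0.5 fix 0.0006 [ 0.003  0.001 -0.006]
-7.7,2.3  -7.8,1.6  -8.0,0.8  -8.0,0.0  -8.0,-0.8  -7.8,-1.5  -7.7,-2.3  -7.4,-3.0  -7.1,-3.8  -6.7,-4.4  -6.2,-5.1  -5.7,-5.6
```

```bash
python3 -m inch '[[[0,-0.0077,0.0023,0,0,-0.001,0.1],[0,-0.0078,0.0016,0,0,-0.001,0.1],[0,-0.008,0.0008,0,0,-0.001,0.1],[0,-0.008,0,0,0,-0.001,0.1],[0,-0.008,-0.0008,0,0,0,0.1],[0,-0.0078,-0.0015,0,0,0,0.1],[0,-0.0077,-0.0023,0,0,0,0.1],[0,-0.0074,-0.003,0,0,0,0.1],[0,-0.0071,-0.0038,0,0,0,0.1],[0,-0.0067,-0.0044,0,0,0,0.1]]]'
python3 -c "from h import *;crank(12)"
```

```text
t: 24.8
tool_pos: [0.6268, -0.0465, 0.2596]
orientation: [0.611, 1.479, -0.613]
force: [3.8, 1.1, 3.5]
opening: 0.0255
t24.80 p [ 0.6268 -0.0465  0.2596] F [3.8 1.1 3.5] op 0.0255 r 0.0843 ang -1.394 jawang -0.783 q [-0.15  0.2   1.37 -0.    1.57  0.63]
tang 3.9 rad -0.6 fix 0.0006 [ 0.001  0.003 -0.   ]
-5.9,-5.4  -5.3,-6.0  -4.7,-6.5  -4.0,-6.9  -3.4,-7.3  -2.6,-7.6  -1.9,-7.8  -1.1,-7.9  -0.3,-8.0  0.5,-8.0  1.2,-7.9  2.0,-7.7
```

```bash
python3 -m inch '[[[0,-0.0059,-0.0054,0,0,0,0.1],[0,-0.0053,-0.006,0,0,0,0.1],[0,-0.0047,-0.0065,0,0,0,0.1],[0,-0.004,-0.0069,0,0,0,0.1],[0,-0.0034,-0.0073,0,0,0,0.1],[0,-0.0026,-0.0076,0,0,0,0.1],[0,-0.0019,-0.0078,0,0,0,0.1],[0,-0.0011,-0.0079,0,0,0,0.1],[0,-0.0003,-0.008,0,0,0,0.1],[0,0.0005,-0.008,0,0,0,0.1]]]'
python3 -c "from h import *;crank(8)"
```

```text
t: 25.8
tool_pos: [0.5485, -0.016, 0.2596]
orientation: [0.61, 1.478, -0.617]
force: [3.0, -2.3, 2.5]
opening: 0.0253
t25.80 p [ 0.5485 -0.016   0.2596] F [ 3.  -2.3  2.5] op 0.0253 r 0.0824 ang -2.450 jawang -0.785 q [-0.12 -0.02  1.6  -0.01  1.56  0.67]
tang 3.7 rad -0.9 fix 0.0006 [-0.001  0.005  0.002]
1.6,-7.8  2.4,-7.6  3.1,-7.4  3.8,-7.0  4.5,-6.6  5.1,-6.1  5.7,-5.6  6.2,-5.0
```

```bash
python3 -m inch '[[[0,0.0016,-0.0078,0,0,0,0.1],[0,0.0024,-0.0076,0,0,0,0.1],[0,0.003,-0.0074,0,0,0,0.1],[0,0.0036,-0.0071,0,0,0,0.1]]]'
python3 -c "from h import *;crank(6,adv=.06)"
```

```text
t: 26.2
tool_pos: [0.5327, 0.0148, 0.2596]
orientation: [0.609, 1.479, -0.618]
force: [0.6, -2.9, 3.8]
opening: 0.0254
t26.20 p [0.5327 0.0148 0.2596] F [ 0.6 -2.9  3.8] op 0.0254 r 0.0823 ang -2.875 jawang -0.785 q [-0.06 -0.06  1.64 -0.01  1.56  0.72]
tang 3.0 rad 0.2 fix 0.0006 [-0.001  0.005  0.004]
4.5,-6.6  4.9,-6.3  5.3,-6.0  5.6,-5.7  5.9,-5.4  6.3,-5.0
```

```bash
python3 -m inch '[[[0,0.0045,-0.0066,0,0,0,0.1],[0,0.0049,-0.0063,0,0,0,0.1],[0,0.0053,-0.006,0,0,0,0.1]]]'
python3 -c "from h import *;crank(6,adv=.07)"
```

```text
t: 26.5
tool_pos: [0.53, 0.0282, 0.2595]
orientation: [0.597, 1.467, -0.64]
force: [-0.3, -16.7, 6.1]
opening: 0.0249
t26.50 p [0.53   0.0282 0.2595] F [ -0.3 -16.7   6.1] op 0.0249 r 0.0824 ang -3.040 jawang -0.792 q [-0.02 -0.07  1.65 -0.03  1.56  0.77]
tang 16.6 rad 2.2 fix 0.0005 [-0.009  0.022  0.02 ]
5.5,-5.8  5.9,-5.4  6.2,-5.0  6.6,-4.5  6.9,-4.1  7.2,-3.6
```

```bash
python3 -m inch '[[[0,0.0055,-0.0058,-0.001,0.003,0.003,0.1],[0,0.0059,-0.0054,-0.001,0.003,0.003,0.1]]]'
python3 -c "from h import *;crank(6,adv=.08)"
```

```text
t: 26.7
tool_pos: [0.5296, 0.0432, 0.2595]
orientation: [0.601, 1.471, -0.637]
force: [-0.9, -14.5, 6.3]
opening: 0.0254
t26.70 p [0.5296 0.0432 0.2595] F [ -0.9 -14.5   6.3] op 0.0254 r 0.0827 ang 3.060 jawang -0.793 q [ 0.   -0.06  1.64 -0.02  1.56  0.79]
tang 14.5 rad -0.0 fix 0.0005 [-0.009  0.017  0.017]
6.5,-4.7  6.8,-4.2  7.1,-3.6  7.4,-3.0  7.6,-2.4  7.8,-1.8
```

```bash
python3 -m inch '[[[0,0.0062,-0.0043,-0.001,0.003,0.003,0.1],[0,0.0064,-0.0038,-0.001,0.003,0.003,0.1]]]'
python3 -c "from h import *;crank(6)"
```

```text
t: 26.9
tool_pos: [0.5316, 0.0563, 0.2595]
orientation: [0.603, 1.475, -0.636]
force: [-3.6, -8.5, 7.3]
opening: 0.0252
t26.90 p [0.5316 0.0563 0.2595] F [-3.6 -8.5  7.3] op 0.0252 r 0.0828 ang 2.901 jawang -0.793 q [ 0.02 -0.05  1.63 -0.02  1.56  0.82]
tang 9.1 rad 1.6 fix 0.0005 [-0.009  0.012  0.017]
7.1,-3.6  7.5,-2.9  7.7,-2.1  7.9,-1.4  8.0,-0.6  8.0,0.2
```

```bash
python3 -m inch '[[[0,0.007,-0.0036,-0.002,0.003,0.004,0.1],[0,0.0073,-0.0029,-0.002,0.003,0.004,0.1],[0,0.0076,-0.0021,-0.002,0.003,0.004,0.1],[0,0.0078,-0.0014,-0.001,0.001,0.002,0.1]]]'
python3 -c "from h import *;crank(12)"
```

```text
t: 27.3
tool_pos: [0.5444, 0.0857, 0.2596]
orientation: [0.61, 1.483, -0.62]
force: [0.6, -4.7, 4.8]
opening: 0.0253
t27.30 p [0.5444 0.0857 0.2596] F [ 0.6 -4.7  4.8] op 0.0253 r 0.0836 ang 2.513 jawang -0.787 q [ 0.07 -0.01  1.59 -0.    1.56  0.85]
tang 3.6 rad -3.1 fix 0.0006 [-0.003  0.001  0.006]
8.0,-0.6  8.0,0.2  7.9,0.9  7.8,1.7  7.6,2.5  7.3,3.2  7.0,3.9  6.6,4.6  6.1,5.2  5.5,5.8  5.0,6.3  4.3,6.7
```

```bash
python3 -m inch '[[[0,0.008,-0.0006,-0.001,0,0.002,0.1],[0,0.008,0.0002,-0.001,0,0.002,0.1],[0,0.0079,0.0009,-0.001,0,0.002,0.1],[0,0.0078,0.0017,0,0,0,0.1],[0,0.0076,0.0025,0,0,0,0.1],[0,0.0073,0.0032,0,0,0,0.1],[0,0.007,0.0039,0,0,0,0.1],[0,0.0066,0.0046,0,0,0,0.1],[0,0.0046,0.0039,0,0,0,0.1]]]'
python3 -c "from h import *;crank(6,s=5,adv=.05)"
```

```text
t: 28.2
tool_pos: [0.6042, 0.1221, 0.2596]
orientation: [0.608, 1.485, -0.616]
force: [-1.9, -3.8, 7.4]
opening: 0.0253
t28.20 p [0.6042 0.1221 0.2596] F [-1.9 -3.8  7.4] op 0.0253 r 0.0859 ang 1.662 jawang -0.782 q [ 0.12  0.17  1.4  -0.    1.57  0.9 ]
tang 2.3 rad -3.6 fix 0.0006 [ 0.002 -0.     0.006]
3.6,3.4  3.5,3.6  3.3,3.8  3.1,3.9  2.9,4.1  2.7,4.2
```

```bash
python3 -m inch '[[[0,0.0043,0.0041,0,0,0,0.1],[0,0.004,0.0044,0,0,0,0.1],[0,0.0031,0.0039,0,0,0,0.1],[0,0.0029,0.0041,0,0,0,0.1],[0,0.0016,0.0025,0,0,0,0.1]]]'
python3 -c "from h import *;crank(4,s=3,adv=.03)
d=st()['tool_pos'][:2]-AXC;print(np.arctan2(d[1],d[0]))"
```

```text
t: 28.7
tool_pos: [0.6275, 0.1218, 0.2595]
orientation: [0.604, 1.491, -0.619]
force: [-3.8, -4.7, 7.0]
opening: 0.0256
t28.70 p [0.6275 0.1218 0.2595] F [-3.8 -4.7  7. ] op 0.0256 r 0.0867 ang 1.391 jawang -0.782 q [ 0.11  0.24  1.32 -0.    1.59  0.9 ]
tang 3.0 rad -5.2 fix 0.0005 [ 0.002 -0.003  0.011]
1.6,2.6  1.5,2.6  1.4,2.7  1.3,2.7  
1.4114395660854349
```

```bash
python3 -m inch '[[[0,0.002,0.0034,0,0,0,0.1],[0,0.0014,0.0026,0,0,0,0.1],[0,0.0005,0.0009,0,0,0,0.1]]]'
python3 -c "from h import *;crank(4,s=3,adv=.03)
d=st()['tool_pos'][:2]-AXC;print(np.arctan2(d[1],d[0]))"
```

```text
t: 29.0
tool_pos: [0.6338, 0.1206, 0.2595]
orientation: [0.603, 1.494, -0.622]
force: [-3.5, -4.6, 7.0]
opening: 0.0252
t29.00 p [0.6338 0.1206 0.2595] F [-3.5 -4.6  7. ] op 0.0252 r 0.0869 ang 1.318 jawang -0.782 q [ 0.11  0.26  1.3  -0.    1.6   0.89]
tang 2.3 rad -5.3 fix 0.0005 [ 0.002 -0.006  0.015]
1.4,2.7  1.3,2.7  1.2,2.7  1.1,2.8  
1.3359677301142583
```

```bash
python3 -m inch '[[[0,0.0005,0.0014,0,0,0,0.1],[0,0,0,0,0,0,0.1],[0,0,0,0,0,0,0.1]]]'
python3 -c "from h import *
show();d=st()['tool_pos'][:2]-AXC;print(np.arctan2(d[1],d[0]))"
python3 -m inch '[[[0,0,0,0,0,0,0.6],[0,0,0,0,0,0,0.6],[0,0,0,0,0,0,0.7],[0,0,0,0,0,0,1],[0,0,0,0,0,0,1]]]'
python3 -c "from h import *
show()"
```

```text
t: 29.3
tool_pos: [0.6346, 0.1204, 0.2596]
orientation: [0.601, 1.495, -0.624]
force: [-0.8, -6.2, 4.6]
opening: 0.0252
t29.30 p [0.6346 0.1204 0.2596] F [-0.8 -6.2  4.6] op 0.0252 r 0.0869 ang 1.308 jawang -0.782 q [ 0.11  0.26  1.29 -0.01  1.6   0.89]
1.3258695624284154
t: 29.8
tool_pos: [0.6325, 0.1239, 0.2557]
orientation: [0.6, 1.503, -0.623]
force: [-0.5, -0.2, -0.7]
opening: 0.0608
t29.80 p [0.6325 0.1239 0.2557] F [-0.5 -0.2 -0.7] op 0.0608 r 0.0897 ang 1.340 jawang -0.780 q [ 0.12  0.27  1.3  -0.    1.6   0.9 ]
```

```bash
python3 -m inch '[[[-0.02,-0.002,0,0,-0.003,0.008,1],[-0.04,0,0,0,-0.003,0.008,1],[-0.04,0,0,0,0,0,1],[0,0,0,0,0,0,1],[0,-0.027,0,0,0,0,1],[0,-0.027,0,0,0,0,1],[0,0,0,0,0,0,1],[0,0,0,0,0,0,1]]]'
python3 - <<'E'
from h import *
show()
c=cam("wrist");t=cam("scene")
a=c["frame"][40:340,180:500];b=cv2.resize(t["frame"][195:335,190:340],None,fx=3,fy=3,interpolation=cv2.INTER_CUBIC)
o=np.zeros((450,800,3),np.uint8);o[:300,:320]=a;o[:420,330:780]=b;cv2.imwrite("pics/end.png",o)
import pickle;pickle.dump(c,open("w3.pkl","wb"))
E
```

```text
t: 30.6
tool_pos: [0.593, 0.0834, 0.368]
orientation: [0.612, 1.485, -0.606]
force: [0.2, 0.4, 0.3]
opening: 0.0929
t30.60 p [0.593  0.0834 0.368 ] F [0.2 0.4 0.3] op 0.0929 r 0.0506 ang 1.956 jawang -0.779 q [0.05 0.11 1.27 0.   1.76 0.83]
```

View pics/end.png

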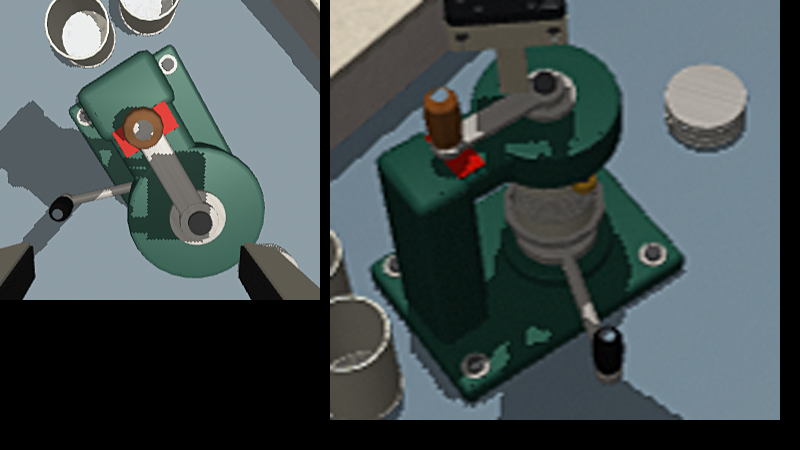

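The crank handle is at wrist crop (143,128), between the two halves of the red mark. The lever is swung to front left with the can up at the chuck, and the lids and tins are where they were. Now a numeric check of the crank angle.

```bash
python3 - <<'E'
from h import *
import pickle
for fn,hp,bp in(("w2.pkl",[318,166.5],[377,264]),("w3.pkl",[323.5,167.5],[380,262.5])):
    c=pickle.load(open(fn,"rb"));f=c["frame"].astype(int)
    def back(uv,z):
        Rm=cv2.Rodrigues(c["rvec"])[0];C=-Rm.T@c["tvec"];d=Rm.T@np.array([(uv[0]-c["cx"])/c["fx"],(uv[1]-c["cy"])/c["fy"],1]);return C+d*(z-C[2])/d[2]
    hsv=cv2.cvtColor(c["frame"],cv2.COLOR_BGR2HSV)
    fr=f[60:320,220:480];br=((fr[...,2]>fr[...,1]*1.5)&(fr[...,2]<175)&(fr[...,2]>60)&(fr[...,1]>30)).astype(np.uint8)
    n,l,s,ce=cv2.connectedComponentsWithStats(br);i=1+np.argmax(s[1:,4]);(ctr,rad)=cv2.minEnclosingCircle(np.argwhere(l==i)[:,::-1].astype(np.float32))
    m=((f[...,2]>170)&(f[...,1]<90)&(f[...,0]<90)).astype(np.uint8)
    rect=cv2.minAreaRect(np.argwhere(m)[:,::-1].astype(np.float32))
    P=np.array([back(p,.2145) for p in cv2.boxPoints(rect)]);mid=P.mean(0)
    A=np.array([.6142,.0383]);an=lambda v:np.arctan2(v[1]-A[1],v[0]-A[0])
    h=back(hp,.283);print(fn,"brown",ctr[0]+220,ctr[1]+60,rad,"bolt@.243",back(bp,.243)[:2],"handle",h[:2],an(h),"mark",mid[:2],an(mid))
E
```

```text
w2.pkl brown 323.0 158.0 18.027854919433594 bolt@.243 [0.61512052 0.03970144] handle [0.63447866 0.11973793] 1.3267519523694458 mark [0.577645   0.19123966] 1.805410536338981
w3.pkl brown 316.5 156.5 15.4435453414917 bolt@.243 [0.61469689 0.03969755] handle [0.63428712 0.11980841] 1.329168931902438 mark [0.57716622 0.18111217] 1.8245255756892964
```

```bash
python3 -c "
from plant import workorder;print(workorder.close_job())"
```

```text
the job is handed in; nothing more can be done
None
```

I clamped the can and seamed the lid with two full clockwise turns. I then let go and handed the job in at about 31 s of the 72 s allowed.

- **Clamp:** I swung the lever 1.30 rad. The push was about 10.2 N while free and began to rise near 0.93 rad. I stopped at 15.2 N, about 5 N above the free push. The 10 N baseline is slightly over the stated 5–9 N range, so I judged by the rise rather than the absolute force.
- **Crank:** I held the handle for the whole two turns at about 1 rad/s and pushed through the heavy point in each turn. The highest push I read was about 17 N. Each reading showed the crank further on, and on average it stayed well under the speed limit. I did not sample speed or run-back between readings.
- **Final check:** The wrist picture put the handle at 1.329 rad, against 1.327 rad before the turns and about 1.34 rad for the red mark. An automatic re-measurement of the mark failed because it picked up other red and orange pixels. I relied on the earlier value and on the picture, where the handle sits between the two halves of the mark.
- **Rest of the scene:** The last pictures show the lever still swung over and the can up at the chuck. The nearby lids and tins have not moved; the other bystanders were outside the final crops. The gripper was open above the machine and reading no contact force.

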